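# Reset the stream selector and count to the fourth stream

## Robot

A 6-joint arm with a two-finger parallel gripper is mounted at the origin on the work surface. World frame = base frame: x ahead of the robot, y to its left, z up, the work surface at z = 0. Lengths are in m, angles in rad, forces in N, time in s.
With the tool pointing down it reaches from about 0.375 to 0.9 m from the base axis. Payload 3.1 kg.
Tool frame: the origin (TCP) lies at the very end of the fingers, on their centre line; the grasp point (between the pads) lies 19 mm behind it (manip.pinch_z is the distance from the TCP to the grasp point, in m); z points along the fingers, y is the line along which they close (so a half turn about z gives the same grasp; the last joint's range is limited). The gripper opens to 85 mm and grips with 20 to 120 N. Pads are 22 mm wide; open, the fingers measure 114 mm over their backs; the gripper's body (76 mm by 85 mm) begins 54 mm behind the grasp point. The pads swing forward as they close: fully open they stand 13 mm farther back than shut.
Start: joints at [1.113, 0.527, 1.433, -0, 1.181, -0.178], TCP at [0.172, 0.601, 0.231] pointing down, gripper open.
Joint ranges: [-3.08, 3.08], [-0.75, 2.2], [0.22, 2.44], [-1.43, 4.57], [0, 2.65], [-2.85, 2.85]. Speed limits (rad/s): [2.79, 2.79, 3.14, 3.14, 3.14, 3.14].

## Interface

Orientations are given as a unit quaternion [x, y, z, w].
In Python, from station import manip gives the robot as it stands.
- The arm moves only by the tool servo_tool, never from a script. Its argument "commands" is one flat list of numbers, 7 for each row, row after row: the shift along the tool's x, y, z each as a share of 500 mm, from -1 to 1, then the turn, a rotation vector about the tool's x, y, z each as a share of 360 degrees, from -1 to 1, then the opening, from -1 (shut) to 1 (fully open). In form: [dx, dy, dz, rx, ry, rz, claw, dx, dy, dz, rx, ry, rz, claw, ...]. A call has 1 to 12 rows; each row shifts and turns the commanded pose from where the row before left it, along the tool's axes as they then stand; what a row does not reach is not made up. A row lasts 1/12 s, in which the tool goes at most 41.7 mm and 7.16 degrees, less where a joint would pass 70% of its speed; a pose out of reach is approached as far as the arm can. A call with a number of a shift or a turn outside -1 to 1 is refused whole. A call with a gripper value outside its range is refused whole. The fingers move at their own pace and stop on an object; "force" is the grip in N (left out, the last holds). Time passes only in rows, so rows that do not move let the fingers close. It gives the time, the measured TCP pose, the force, the opening and the grip force at its end, in the units of the state.
- manip.sense(): the state, without advancing time (a new reading comes with each control period).
- manip.snapshot(name): name is "side" or "top" or "wrist"; returns a dict with "img" (420x560x3 uint8, red, green, blue), "mtx" (3x3 intrinsics, pixels), "distortion" ([k1, k2, p1, p2, k3] as OpenCV has them; the pictures are not rectified), "world_to_cam" (4x4, takes a point from world to camera coordinates). Camera axes: x right, y up, looking along -z (the intrinsics and any distortion apply to the point x, -y, -z); pixel columns grow to the right and rows downward; lengths in m; the calibration is good to about 2 mm. A picture is of the moment at which its call begins. There is no depth.
- manip.sign_off(): hands the job in; it is judged then, once.
Trained networks look in a picture, given as the dict that the camera call returned (one of the last four; its "shot" number tells which), for a name from the list of things; names that differ only in an ending like _2 or _b are one class to them, and where a whole thing is asked for, a point or a joint stands for the part that bears it (a point fixed in the world has none). Each returns a list of dicts, best first, with "conf" (0 to 1); they miss things now and then, are a little off and sometimes report something else, mostly with a low value. They report only what shows in the picture. A call takes as long as a camera call.
- manip.look_for(picture, query): "box" ([left, top, width, height] in pixels, round what is visible of it).
- manip.silhouettes(picture, query): "pixels" (420x560 bool, what is visible of it) and "box" ([left, top, width, height] in pixels, round what is visible of it).
The state is a dict: "t": time; "q": joint angles; "qd": joint speeds; "tau": joint torques, N m; "tcp_pos": TCP position; "tool_rot": TCP orientation; "force": force on the tool from outside, world axes, zero at the start; "ft_torque": the same for the moment, N m; "finger_gap": opening from 0.0 (shut) to 1.0 (fully open); "gripper_force": force on a finger pad.
Only numpy, scipy, OpenCV 4.12 (cv2) and the standard library are available. Lean on these libraries where they do the work, as an engineer would, in place of code of your own. Each camera call takes 0.05 s, during which the arm holds its last target. There are 200 camera calls.

## Task

Pushing the selector lever on top of the white gas unit with a fingertip, turn it anticlockwise (seen from above) all the way back to its stop at the bar-shaped mark, let it rest there for a moment, then turn it clockwise by exactly four clicks so that it sits in the notch at the fourth round stud, and leave it there. Push gently, without squeezing the lever: do not shove or lift the unit, and leave the glassware and the vial standing where they are.

Things in the scene. Friction and masses are not known exactly. Their poses are not given: they have to be found in the camera images.
- selector (a joint): lever turn about its upright axis: 0 at the anticlockwise stop (over the bar mark), growing CLOCKWISE from above to 3.665 at the other stop. Sprung notches every 0.5236 rad (30 deg), 8 in all with the stops; about 2.5 N sideways at 60 mm from the axis takes it over a ridge, then it snaps by itself into the next notch. Starts in any notch from the second click to the seventh.
- dial_centre (a point): the lever's axis where it meets the flat top panel of the unit, 90 mm above the table; axes as the unit's. A 22 mm radius collar lies under the lever's hub; at each end of the travel a 5 mm stop pin, 26 mm tall, stands 21 mm from the axis. Beyond 25 mm from the axis the panel is clear of obstacles under the lever's sweep.
- lever_tip (a point): upper edge of the free end of the black selector lever, 80 mm from the axis; x axis along the lever, outwards. The lever is a level bar 12 mm wide and 22 mm tall, its underside 12 mm and its top 34 mm above the panel, running out from a hub of 16 mm radius (top 38 mm above the panel). A thin white line on top marks the pointing end.
- stop_mark (a point): centre of the bar-shaped mark (22 mm outwards by 12 mm) on the top panel, 92 mm from the axis: the lever points at it at its anticlockwise stop. Seven round studs (12 mm wide, 3 mm high, look only) follow it clockwise on the same circle, one per notch.
- unit: white box-shaped gas stream selector unit, 220 mm (x) by 240 mm (y) by 90 mm tall, loose on the table on rubber feet, about 2 kg; a sideways push over some 8 N makes it slide; origin at the centre of its underside, below the dial centre; its own x axis points from its front (four flow meters) to its back (brass hose barbs), z up
- flask: stoppered conical glass flask, 76 mm wide, 112 mm tall, standing on the table beside the unit on its +y side; origin at the centre of its underside; leave alone
- beaker: open glass beaker, 64 mm wide, 85 mm tall, standing on the table beside the unit on its -y side; origin at the centre of its underside; leave alone
- vial: small amber vial with a cap, 22 mm wide, 45 mm tall, standing on the unit's top panel at its front +y corner, about 130 mm from the dial centre; origin at the centre of its underside; leave alone

How it is judged:
On the way, in this order (a step that is already met when the one before it is completed fails the run):
1. the lever is back at its anticlockwise stop (value of joint selector below 0.13 rad), for 0.3 s.
2. the lever sits in the notch four clicks clockwise of the stop (value of joint selector between 1.944 and 2.244 rad), for 0.3 s.
At the end, for the whole second after the job is handed in: The lever rests in the fourth notch clockwise of the stop (joint within 0.15 rad of 2.094), the unit has been shifted by less than 20 mm and stands level, and the flask, beaker and vial stand upright (all of step 2 and velocity of joint selector between -0.1 and 0.1 rad/s and distance of unit from where it was at the start of the episode below 0.02 m and linear speed of unit below 0.02 m/s and angle between unit's own z axis and vertical below 0.05 rad and angle between each of flask, beaker, vial's own z axis and vertical below 0.2 rad); the robot touches nothing.
It fails at once if the fingers squeeze or press the lever or the unit with more than 30 N (contact force between the fingers and unit above 30 N).
It fails at once if the unit is shoved by more than 20 mm or lifted or tipped (distance of unit from where it was at the start of the episode above 0.02 m or height (world z) of unit above 0.01 m or angle between unit's own z axis and vertical above 0.1 rad).
It fails at once if the flask, beaker or vial is moved by more than 25 mm, lifted or knocked over (distance of any of flask, beaker, vial from where it was at the start of the episode above 0.025 m or angle between any of flask, beaker, vial's own z axis and vertical above 0.3 rad).
It also fails if it takes over 72 s, if anything falls off the work surface, if the arm or the gripper's body presses on something with over 40 N, if the wrist force passes 120 N, or if a joint passes its speed limit or range.

## Working session

There is one attempt and no reset: what is moved stays moved. The work goes in short steps, Python scripts to look and compute and a tool call to move; the robot and the scene stay as the last step left them, time stands still between calls to the robot, and variables do not carry over. Pictures are saved under pics/ and viewed, at most 10 in all, crops included, and the job is handed in when it is done.

Besides the shell and the picture viewer there is one more tool, called after ">>>" as name(argument=value, ...) on one line, values as JSON. servo_tool: Moves the arm, as the interface text tells. Its arguments: {"type":"object","properties":{"commands":{"type":"array"},"force":{"type":"number"}},"required":["commands"]}

```bash
ls; mkdir -p pics; python3 - <<'E'
from station import manip
import cv2,numpy as np
print(manip.sense())
for n in ["top","side"]:
    s=manip.snapshot(n); cv2.imwrite(f"pics/{n}0.png",s["img"][:,:,::-1])
    print(n,s["mtx"].tolist(),s["distortion"],np.round(s["world_to_cam"],4).tolist())
    for q in ["unit","lever_tip","selector","dial_centre","stop_mark","flask","beaker","vial"]:
        try: print(q,[(np.round(d["box"],1).tolist(),round(d["conf"],2)) for d in manip.look_for(s,q)[:2]])
        except Exception as e: print(q,e)
E
```

```text
pics
{'t': 0.0, 'q': array([ 1.11352297e+00,  5.28464004e-01,  1.43396449e+00,  7.22881652e-06,
        1.18140246e+00, -1.78512053e-01]), 'qd': array([ 2.55638803e-03,  5.68713279e-04, -5.85648719e-06,  5.34425267e-04,
       -7.78116269e-04,  1.02626727e-03]), 'tau': array([ 8.92824773e-04, -4.42341113e+01, -1.78028011e+01, -1.58226239e-04,
        8.11021077e-03,  2.58971852e-06]), 'tcp_pos': array([0.17161852, 0.60019572, 0.23031518]), 'tool_rot': array([ 1.38931077e-01,  9.90301421e-01, -1.06203250e-03, -3.52982847e-04]), 'force': array([-0.98168773,  0.34949667,  0.07992549]), 'ft_torque': array([ 0.02114303, -0.00447795,  0.01907743]), 'gripper_force': 0.0, 'finger_gap': 1.002358515312679}
top [[383.6132034183156, 0.0, 277.01715560990743], [0.0, 383.6132034183156, 214.37876209151025], [0.0, 0.0, 1.0]] [0.02580685 0.         0.         0.         0.        ] [[0.0148, -0.9998, -0.0152, 0.024], [0.9986, 0.014, 0.0508, -0.542], [-0.0506, -0.0159, 0.9986, -0.9832], [0.0, 0.0, 0.0, 1.0]]
unit [([213.3, 165.0, 122.3, 114.5], 0.63), ([327.6, 166.6, 30.6, 27.3], 0.33)]
lever_tip []
se
[... 276 characters left out ...]
 [[537.0480646984765, 0.0, 275.1382041431888], [0.0, 537.0480646984765, 208.95286992131088], [0.0, 0.0, 1.0]] [-0.07805716  0.          0.          0.          0.        ] [[-0.9483, -0.3174, 0.0025, 0.5175], [0.1904, -0.5625, 0.8046, -0.1584], [-0.254, 0.7634, 0.5938, -0.9787], [0.0, 0.0, 0.0, 1.0]]
unit []
lever_tip [([237.8, 270.2, 44.4, 67.2], 0.69), ([274.3, 178.3, 22.5, 33.6], 0.64)]
selector [([269.2, 178.3, 27.2, 37.9], 0.73)]
dial_centre [([210.4, 180.7, 133.9, 110.6], 0.6)]
stop_mark [([209.0, 173.5, 134.3, 115.4], 0.86), ([272.7, 178.3, 27.0, 34.8], 0.68)]
flask [([235.3, 268.5, 47.5, 70.5], 0.6)]
beaker [([245.9, 153.8, 29.3, 24.6], 0.72)]
vial [([320.4, 220.0, 14.9, 28.0], 0.6)]
```

```bash
python3 - <<'E'
import cv2,numpy as np
a=cv2.imread("pics/top0.png")[140:300,170:380]; b=cv2.imread("pics/side0.png")[140:350,180:380]
a=cv2.resize(a,None,fx=3.75,fy=3.75,interpolation=cv2.INTER_CUBIC);cv2.imwrite("pics/a.png",a)
b=cv2.resize(b,None,fx=2.8,fy=2.8,interpolation=cv2.INTER_CUBIC);cv2.imwrite("pics/b.png",b)
E
```

```text
(no output)
```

View pics/a.png

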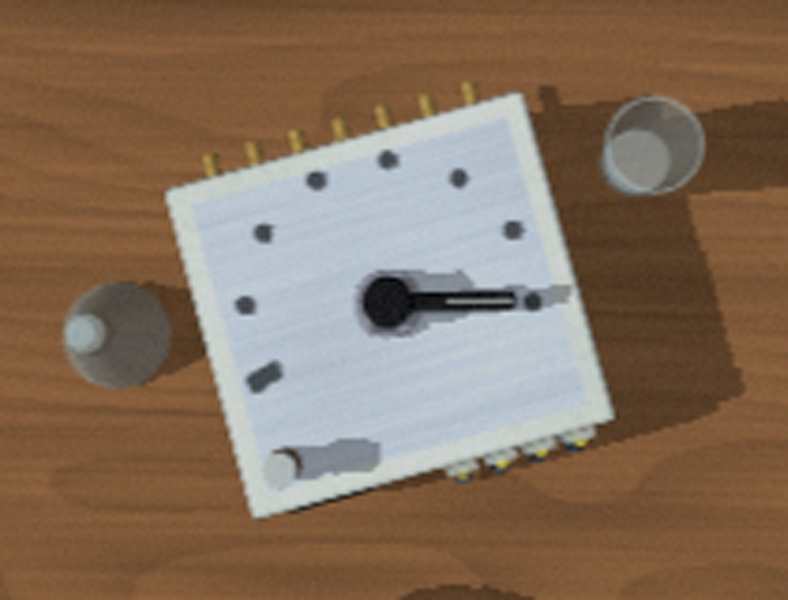

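View pics/b.png

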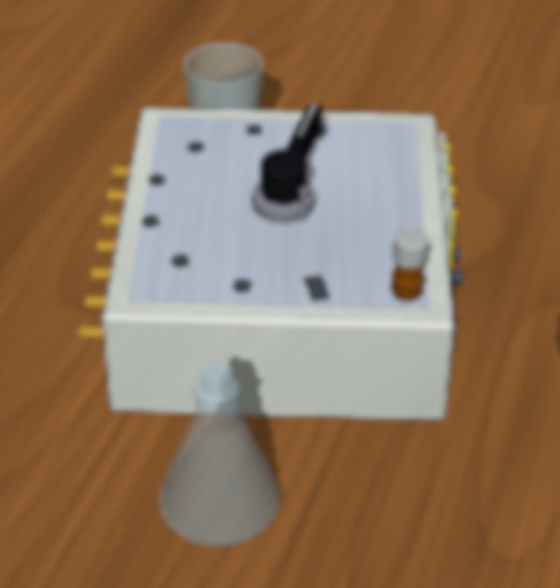

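The top view shows the unit turned by about 15°. The dial hub is at crop pixel (388,302), and the lever points right at the 7th stud (533,300). The bar mark is lower left at (265,377), with the vial at (283,467), flask left and beaker right. The side view agrees. I'll fit the dial centre and mark direction from the studs.

```bash
cat > h.py <<'E'
import cv2,numpy as np
from scipy.optimize import least_squares
from scipy.spatial.transform import Rotation as R
from station import manip
def unproj(s,px,z):
    u=cv2.undistortPoints(np.array(px,float).reshape(-1,1,2),s["mtx"],np.array(s["distortion"]))[:,0]
    T=np.array(s["world_to_cam"]);d=np.c_[u[:,0],-u[:,1],-np.ones(len(u))]@T[:3,:3]
    c=-T[:3,:3].T@T[:3,3]
    return c+d*((z-c[2])/d[:,2])[:,None]
def state(): 
    m=manip.sense();y=R.from_quat(m["tool_rot"]).as_matrix()
    return m["tcp_pos"],y,np.degrees(np.arctan2(y[1,1],y[0,1]))
E
python3 - <<'E'
from h import *
A=dict(top=([(265,377),(245,305),(264,233),(317,180),(388,160),(459,178),(513,230),(533,301)],3.75,(170,140)),
 side=([(316,288),(242,286),(180,261),(151,221),(157,180),(196,147),(254,130)],2.8,(180,140)))
for n in A:
    s=manip.snapshot(n);p,k,o=A[n]
    P=unproj(s,(np.array(p)+.5)/k-.5+o,0.092)[:,:2]
    i=np.arange(len(P))
    f=lambda v:(np.c_[v[0]+.092*np.cos(v[2]-i*np.pi/6),v[1]+.092*np.sin(v[2]-i*np.pi/6)]-P).ravel()
    r=least_squares(f,[.53,0,2.1]);print(n,r.x,np.degrees(r.x[2]),np.abs(r.fun).max())
E
```

```text
top [0.52282517 0.03902207 2.12058105] 121.50034427881168 0.0005645954786599461
side [0.5216323  0.0381437  2.11686703] 121.28754682981173 0.00047617180779239987
```

```bash
cat >> h.py <<'E'
C=np.array([.5222,.0386])
def goal(phi,side,z,r=.060,off=.017):
    "delta to the finger pose next to a lever at yaw phi (deg); side -1: clockwise of it, +1: anticlockwise"
    a=np.radians(phi);rh=np.array([np.cos(a),np.sin(a)]);th=np.array([-rh[1],rh[0]])
    g=np.r_[C+r*rh+side*off*th,z];p,M,yaw=state()
    print("tcp",p.round(4),"yaw",yaw.round(2),"goal",g.round(4),"tool mm",(M.T@(g-p)*1e3).round(1),"units",(M.T@(g-p)/.5).round(4),"dyaw",round((phi-yaw),2),"rz",round(-(phi-yaw)/360,4))
E
python3 -c "
from h import *
goal(-100.6,-1,.20)"
```

```text
tcp [0.172  0.6009 0.2313] yaw 74.03 goal [ 0.4945 -0.0172  0.2   ] tool mm [-480.1 -505.5   31.3] units [-0.9603 -1.011   0.0627] dyaw -174.63 rz 0.4851
```

>>> servo_tool(commands=[-0.02,-0.02,0,0,0,0,-1,-0.048,-0.0505,0.003,0,0,0,-1,-0.048,-0.0505,0.003,0,0,0,-1,-0.048,-0.0505,0.003,0,0,0,-1,-0.048,-0.0505,0.003,0,0,0,-1,-0.048,-0.0505,0.003,0,0,0,-1,-0.048,-0.0505,0.003,0,0,0,-1,-0.048,-0.0505,0.003,0,0,0,-1,-0.048,-0.0505,0.003,0,0,0,-1,-0.048,-0.0505,0.003,0,0,0,-1,-0.048,-0.0505,0.003,0,0,0,-1,-0.048,-0.0505,0.003,0,0,0,-1], force=20)

```text
t: 2.0
tcp_pos: [0.3569, 0.2474, 0.2151]
tool_rot: [0.139, 0.99, 0.0, 0.0]
force: [1.4, 0.0, 0.0]
finger_gap: 0.003
gripper_force: 0.0
```

>>> servo_tool(commands=[-0.048,-0.0505,0.003,0,0,0,-1,-0.048,-0.0505,0.003,0,0,0,-1,-0.048,-0.0505,0.003,0,0,0,-1,-0.048,-0.0505,0.003,0,0,0,-1,-0.048,-0.0505,0.003,0,0,0,-1,-0.048,-0.0505,0.003,0,0,0,-1,-0.048,-0.0505,0.003,0,0,0,-1,-0.048,-0.0505,0.003,0,0,0,-1,-0.028,-0.0305,0.006,0,0,0,-1,0,0,0,0,0,0,-1])

```text
t: 2.83
tcp_pos: [0.4977, -0.0209, 0.1999]
tool_rot: [0.141, 0.99, -0.001, 0.002]
force: [-0.6, 0.5, -0.1]
finger_gap: -0.001
gripper_force: 0.0
```

>>> servo_tool(commands=[0,0,0,0,0,0.0194,-1,0,0,0,0,0,0.0194,-1,0,0,0,0,0,0.0194,-1,0,0,0,0,0,0.0194,-1,0,0,0,0,0,0.0194,-1,0,0,0,0,0,0.0194,-1,0,0,0,0,0,0.0194,-1,0,0,0,0,0,0.0194,-1,0,0,0,0,0,0.0194,-1,0,0,0,0,0,0.0194,-1,0,0,0,0,0,0.0194,-1,0,0,0,0,0,0.0194,-1])

```text
t: 3.83
tcp_pos: [0.4939, -0.0158, 0.2]
tool_rot: [0.767, 0.642, -0.0, -0.0]
force: [-0.3, -0.6, 0.1]
finger_gap: -0.002
gripper_force: 0.0
```

>>> servo_tool(commands=[0,0,0,0,0,0.0194,-1,0,0,0,0,0,0.0194,-1,0,0,0,0,0,0.0194,-1,0,0,0,0,0,0.0194,-1,0,0,0,0,0,0.0194,-1,0,0,0,0,0,0.0194,-1,0,0,0,0,0,0.0194,-1,0,0,0,0,0,0.0194,-1,0,0,0,0,0,0.0194,-1,0,0,0,0,0,0.0194,-1,0,0,0,0,0,0.0194,-1,0,0,0,0,0,0.0194,-1])

```text
t: 4.83
tcp_pos: [0.4939, -0.0158, 0.1999]
tool_rot: [0.999, -0.034, -0.0, -0.0]
force: [-0.3, 0.1, -0.5]
finger_gap: 0.004
gripper_force: 0.0
```

```bash
python3 -c "
from h import *
goal(-100.6,-1,.15)
m=manip.sense();print(m['force'],m['q'].round(2),m['finger_gap'],m['t'])
s=manip.snapshot('side');cv2.imwrite('pics/c.png',cv2.resize(s['img'][60:350,150:430,::-1],None,fx=2,fy=2))"
```

```text
tcp [ 0.4939 -0.0158  0.1999] yaw -93.9 goal [ 0.4945 -0.0172  0.15  ] tool mm [ 0.7  1.4 49.9] units [0.0014 0.0028 0.0998] dyaw -6.7 rz 0.0186
[-0.31738569  0.14874517 -0.53637852] [-0.26  0.4   1.79  0.    0.95  1.38] 0.004419558375265579 4.8333
```

View pics/c.png

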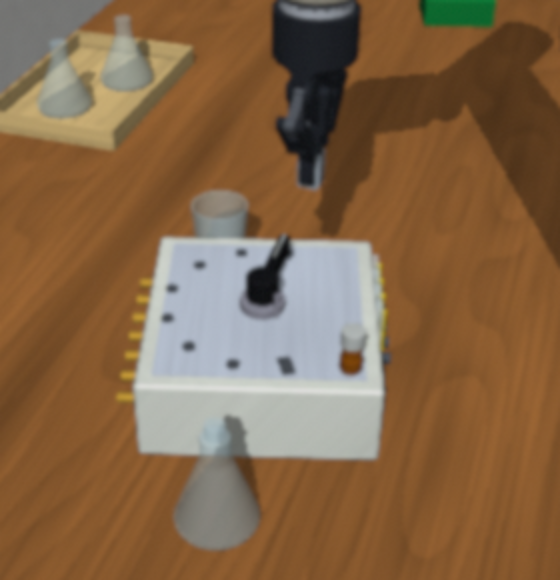

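The closed fingertip is at (312,188), above the panel on the clockwise side of the lever (tip at (286,240)). I'll descend beside the lever now.

>>> servo_tool(commands=[0.0014,0.0028,0,0,0,0.0186,-1,0,0,0,0,0,0,-1,0,0,0.035,0,0,0,-1,0,0,0.035,0,0,0,-1,0,0,0.035,0,0,0,-1,0,0,0.03,0,0,0,-1,0,0,0.025,0,0,0,-1,0,0,0.015,0,0,0,-1,0,0,0.009,0,0,0,-1,0,0,0,0,0,0,-1,0,0,0,0,0,0,-1])

```text
t: 5.8
tcp_pos: [0.4953, -0.0181, 0.1081]
tool_rot: [0.996, -0.089, 0.0, 0.0]
force: [0.8, 0.1, -0.1]
finger_gap: -0.0
gripper_force: 0.0
```

```bash
python3 -c "
from h import *
goal(-100.6,-1,.108)
m=manip.sense();print(m['force'],m['t'])"
```

```text
tcp [ 0.4953 -0.0181  0.1081] yaw -100.21 goal [ 0.4945 -0.0172  0.108 ] tool mm [-1.  -0.7  0.1] units [-0.0019 -0.0014  0.0002] dyaw -0.39 rz 0.0011
[ 0.76297     0.10279544 -0.09276606] 5.8
```

>>> servo_tool(commands=[0.0106,0.0025,0,0,0,-0.0139,-1,0.0106,0.0025,0,0,0,-0.0139,-1,0.0106,0.0025,0,0,0,-0.0139,-1,0.0106,0.0025,0,0,0,-0.0139,-1,0.0106,0.0025,0,0,0,-0.0139,-1,0.0106,0.0025,0,0,0,-0.0139,-1,0.0106,0.0025,0,0,0,-0.0139,-1,0.0106,0.0025,0,0,0,-0.0139,-1])

```text
t: 6.47
tcp_pos: [0.5384, -0.0229, 0.1089]
tool_rot: [0.966, 0.259, 0.001, 0.001]
force: [-0.5, -0.0, -0.7]
finger_gap: 0.001
gripper_force: 0.0
```

```bash
python3 -c "
from h import *
goal(-60,-1,.108)
m=manip.sense();print(m['force'],m['t'])
s=manip.snapshot('side');cv2.imwrite('pics/d.png',cv2.resize(s['img'][140:350,180:380,::-1],None,fx=2.8,fy=2.8))"
```

```text
tcp [ 0.5384 -0.0229  0.1089] yaw -59.96 goal [ 0.5375 -0.0219  0.108 ] tool mm [-0.3 -1.3  0.9] units [-0.0006 -0.0027  0.0017] dyaw -0.04 rz 0.0001
[-0.49280871 -0.00329851 -0.69635154] 6.4667
```

View pics/d.png

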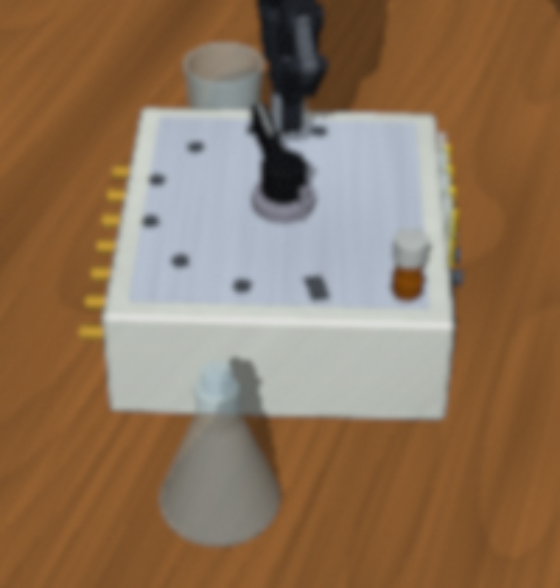

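The lever moved to the 6th stud (tip at (258,110)) with the fingertip right behind it. The unit hasn't moved, so I'll carry on sweeping.

>>> servo_tool(commands=[0.0106,0.0005,0.0015,0,0,-0.0139,-1,0.0106,0.002,0,0,0,-0.0139,-1,0.0106,0.0025,0,0,0,-0.0139,-1,0.0106,0.0025,0,0,0,-0.0139,-1,0.0106,0.0025,0,0,0,-0.0139,-1,0.0106,0.0025,0,0,0,-0.0139,-1,0.0106,0.0025,0,0,0,-0.0139,-1,0.0106,0.0025,0,0,0,-0.0139,-1,0.0106,0.0025,0,0,0,-0.0139,-1,0.0106,0.0025,0,0,0,-0.0139,-1,0.0106,0.0025,0,0,0,-0.0139,-1,0.0106,0.0025,0,0,0,-0.0139,-1])

```text
t: 7.52
tcp_pos: [0.5822, 0.0219, 0.1079]
tool_rot: [0.707, 0.707, 0.0, 0.001]
force: [0.5, -0.7, -0.1]
finger_gap: -0.001
gripper_force: 0.0
```

```bash
python3 -c "
from h import *
goal(0,-1,.108)
m=manip.sense();print(m['force'],m['q'].round(2),m['t'])"
```

```text
tcp [0.5822 0.0219 0.1079] yaw -0.03 goal [0.5822 0.0216 0.108 ] tool mm [-0.3 -0.  -0.1] units [-0.0005 -0.0001 -0.0001] dyaw 0.03 rz -0.0001
[ 0.5117477  -0.74811853 -0.08406704] [-0.15  0.64  1.65 -0.    0.86 -0.15] 7.5167
```

>>> servo_tool(commands=[0.0106,0.0025,0,0,0,-0.0139,-1,0.0106,0.0025,0,0,0,-0.0139,-1,0.0106,0.0025,0,0,0,-0.0139,-1,0.0106,0.0025,0,0,0,-0.0139,-1,0.0106,0.0025,0,0,0,-0.0139,-1,0.0106,0.0025,0,0,0,-0.0139,-1,0.0106,0.0025,0,0,0,-0.0139,-1,0.0106,0.0025,0,0,0,-0.0139,-1,0.0106,0.0025,0,0,0,-0.0139,-1,0.0106,0.0025,0,0,0,-0.0139,-1,0.0106,0.0025,0,0,0,-0.0139,-1,0.0106,0.0025,0,0,0,-0.0139,-1])

```text
t: 8.52
tcp_pos: [0.5669, 0.0825, 0.1079]
tool_rot: [0.259, 0.966, 0.0, 0.001]
force: [-0.2, 0.9, 0.7]
finger_gap: -0.004
gripper_force: 0.0
```

>>> servo_tool(commands=[0.0106,0.0025,0,0,0,-0.0139,-1,0.0106,0.0025,0,0,0,-0.0139,-1,0.0106,0.0025,0,0,0,-0.0139,-1,0.0106,0.0025,0,0,0,-0.0139,-1,0.0106,0.0025,0,0,0,-0.0139,-1,0.0106,0.0025,0,0,0,-0.0139,-1,0.0106,0.0025,0,0,0,-0.0139,-1,0,0,0,0,0,0,-1])

```text
t: 9.18
tcp_pos: [0.5335, 0.1004, 0.108]
tool_rot: [-0.043, 0.999, -0.0, 0.001]
force: [0.9, 0.4, 0.2]
finger_gap: -0.001
gripper_force: 0.6
```

```bash
python3 -c "
from h import *
goal(95,-1,.108)
m=manip.sense();print(m['force'],m['q'].round(2),m['t'])
s=manip.snapshot('side');cv2.imwrite('pics/e.png',cv2.resize(s['img'][140:350,180:380,::-1],None,fx=2.8,fy=2.8))"
```

```text
tcp [0.5335 0.1004 0.108 ] yaw 94.92 goal [0.5339 0.0999 0.108 ] tool mm [-0.3 -0.6 -0. ] units [-0.0006 -0.0012 -0.    ] dyaw 0.08 rz -0.0002
[0.88559794 0.37688495 0.15878182] [-0.02  0.6   1.75  0.    0.79 -1.68] 9.1833
```

View pics/e.png

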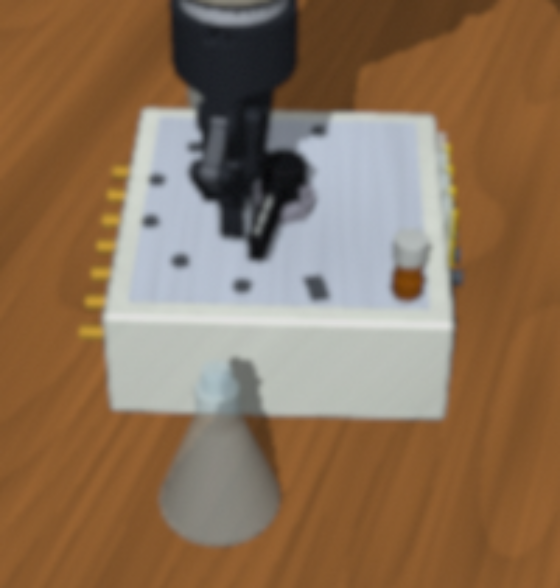

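The lever points at the first stud (tip at (258,255), stud at (242,285)), one click before the stop. I'll push slowly over the last ridge.

>>> servo_tool(commands=[0.0063,0.0016,0,0,0,-0.0083,-1,0.0063,0.0016,0,0,0,-0.0083,-1,0.0063,0.0016,0,0,0,-0.0083,-1,0.0063,0.0016,0,0,0,-0.0083,-1,0.0063,0.0016,0,0,0,-0.0083,-1,0.0063,0.0016,0,0,0,-0.0083,-1,0,0,0,0,0,0,-1,0,0,0,0,0,0,-1,0,0,0,0,0,0,-1,0,0,0,0,0,0,-1])

```text
t: 10.07
tcp_pos: [0.5147, 0.1007, 0.1072]
tool_rot: [-0.197, 0.98, -0.0, 0.0]
force: [0.3, 0.8, 0.6]
finger_gap: 0.0
gripper_force: 0.0
```

```bash
python3 -c "
from h import *
goal(113,-1,.108)
m=manip.sense();print(m['force'],m['q'].round(2),m['t'])
s=manip.snapshot('side');cv2.imwrite('pics/f.png',cv2.resize(s['img'][140:350,180:380,::-1],None,fx=2.8,fy=2.8))"
```

```text
tcp [0.5147 0.1007 0.1072] yaw 112.7 goal [0.5144 0.1005 0.108 ] tool mm [ 0.4 -0.1 -0.8] units [ 0.0008 -0.0003 -0.0016] dyaw 0.3 rz -0.0008
[0.32604629 0.81987429 0.56998375] [-0.02  0.58  1.79 -0.    0.76 -1.99] 10.0667
```

View pics/f.png

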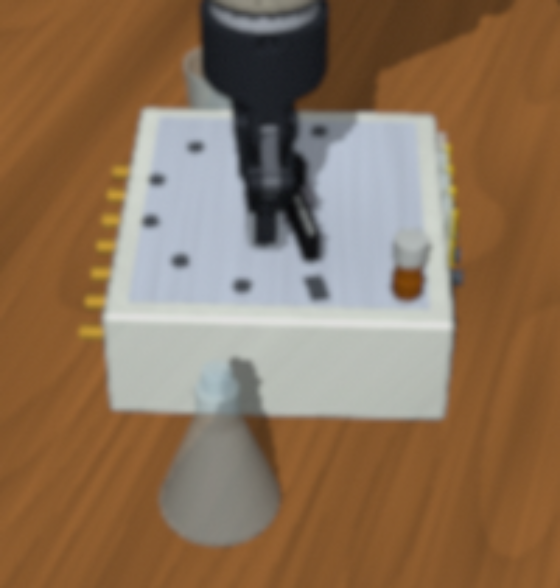

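The lever is at the bar mark: tip at (312,250), bar at (317,288). I'll lift and cross over to its other side.

>>> servo_tool(commands=[0,0,-0.02,0,0,0,-1,0,0,-0.035,0,0,0,-1,0,0,-0.035,0,0,0,-1,0,0,-0.03,0,0,0,-1,0,0,0,0,0,-0.0188,-1,0,0,0,0,0,-0.0188,-1,0,0,0,0,0,-0.0188,-1,0,0,0,0,0,0,-1])

```text
t: 10.78
tcp_pos: [0.5145, 0.1009, 0.168]
tool_rot: [-0.368, 0.93, -0.0, 0.001]
force: [0.5, -0.0, -0.7]
finger_gap: 0.0
gripper_force: 0.0
```

```bash
python3 -c "
from h import *
goal(133,1,.108)
m=manip.sense();print(m['force'],m['q'].round(2),m['t'])"
```

```text
tcp [0.5145 0.1009 0.168 ] yaw 133.19 goal [0.4688 0.0709 0.108 ] tool mm [53.8  9.4 59.9] units [0.1076 0.0189 0.1199] dyaw -0.19 rz 0.0005
[ 0.53789088 -0.04459244 -0.71736307] [-0.02  0.48  1.75  0.    0.91 -2.34] 10.7833
```

>>> servo_tool(commands=[0.027,0.005,0,0,0,0,-1,0.027,0.005,0,0,0,0,-1,0.027,0.005,0,0,0,0,-1,0.0265,0.004,0,0,0,0,-1,0,0,0,0,0,0,-1,0,0,0.03,0,0,0,-1,0,0,0.03,0,0,0,-1,0,0,0.03,0,0,0,-1,0,0,0.02,0,0,0,-1,0,0,0.01,0,0,0,-1,0,0,0,0,0,0,-1])

```text
t: 11.7
tcp_pos: [0.4686, 0.0712, 0.1063]
tool_rot: [-0.367, 0.93, 0.0, -0.001]
force: [-0.5, -0.4, -0.1]
finger_gap: 0.002
gripper_force: 0.0
```

```bash
python3 -c "
from h import *
goal(133,1,.108)
m=manip.sense();print(m['force'],m['q'].round(2),m['t'])"
```

```text
tcp [0.4686 0.0712 0.1063] yaw 133.01 goal [0.4688 0.0709 0.108 ] tool mm [ 0.1 -0.4 -1.7] units [ 0.0001 -0.0008 -0.0034] dyaw -0.01 rz 0.0
[-0.54379808 -0.44213596 -0.06231673] [-0.09  0.54  1.92  0.    0.69 -2.41] 11.7
```

>>> servo_tool(commands=[-0.0106,0.0025,-0.003,0,0,0.0139,-1,-0.0106,0.0025,0,0,0,0.0139,-1,-0.0106,0.0025,0,0,0,0.0139,-1,-0.0106,0.0025,0,0,0,0.0139,-1,-0.0106,0.0025,0,0,0,0.0139,-1,-0.0106,0.0025,0,0,0,0.0139,-1,-0.0106,0.0025,0,0,0,0.0139,-1,-0.0106,0.0025,0,0,0,0.0139,-1,-0.0106,0.0025,0,0,0,0.0139,-1,-0.0106,0.0025,0,0,0,0.0139,-1,-0.0106,0.0025,0,0,0,0.0139,-1,-0.0106,0.0025,0,0,0,0.0139,-1])

```text
t: 12.7
tcp_pos: [0.5238, 0.1015, 0.1094]
tool_rot: [0.15, 0.989, 0.0, 0.0]
force: [-0.6, -0.1, 0.0]
finger_gap: -0.004
gripper_force: 0.0
```

>>> servo_tool(commands=[-0.0106,0.0025,0,0,0,0.0139,-1,-0.0106,0.0025,0,0,0,0.0139,-1,-0.0106,0.0025,0,0,0,0.0139,-1,-0.0106,0.0025,0,0,0,0.0139,-1,-0.0106,0.0025,0,0,0,0.0139,-1,-0.0106,0.0025,0,0,0,0.0139,-1,-0.0106,0.0025,0,0,0,0.0139,-1,-0.0106,0.0025,0,0,0,0.0139,-1,0,0,0,0,0,0,-1])

```text
t: 13.45
tcp_pos: [0.565, 0.0853, 0.1096]
tool_rot: [0.478, 0.878, 0.001, 0.002]
force: [-0.4, 0.0, 0.7]
finger_gap: -0.002
gripper_force: 0.0
```

```bash
python3 -c "
from h import *
goal(33,1,.108)
m=manip.sense();print(m['force'],m['q'].round(2),m['t'])
s=manip.snapshot('side');cv2.imwrite('pics/g.png',cv2.resize(s['img'][140:350,180:380,::-1],None,fx=2.8,fy=2.8))"
```

```text
tcp [0.565  0.0853 0.1096] yaw 32.86 goal [0.5633 0.0855 0.108 ] tool mm [ 1.1 -1.3  1.6] units [ 0.0022 -0.0026  0.0032] dyaw 0.14 rz -0.0004
[-0.36628265  0.01086416  0.73329054] [-0.05  0.62  1.68 -0.    0.84 -0.62] 13.45
```

View pics/g.png

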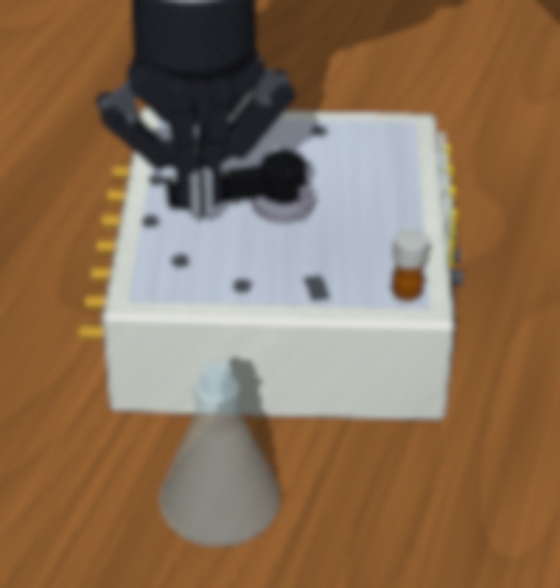

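The lever is at the third stud: its raised tip is near (172,190), which projects to stud 3 at (151,221). One click is left. I'll push slowly, then back off.

>>> servo_tool(commands=[-0.0045,0,0.003,0,0,0.0083,-1,-0.0063,0.0006,0,0,0,0.0083,-1,-0.0063,0.0016,0,0,0,0.0083,-1,-0.0063,0.0016,0,0,0,0.0083,-1,-0.0063,0.0016,0,0,0,0.0083,-1,-0.0063,0.0016,0,0,0,0.0083,-1,-0.0063,0.0016,0,0,0,0.0083,-1,-0.0063,0.0016,0,0,0,0.0083,-1,0,0,0,0,0,0,-1,0,0,0,0,0,0,-1])

```text
t: 14.33
tcp_pos: [0.5767, 0.0653, 0.1074]
tool_rot: [0.648, 0.762, 0.0, 0.0]
force: [0.9, -0.8, -0.7]
finger_gap: -0.004
gripper_force: 0.0
```

```bash
python3 -c "
from h import *
goal(9,1,.108)
m=manip.sense();print(m['force'],m['t'])
s=manip.snapshot('side');cv2.imwrite('pics/h.png',cv2.resize(s['img'][140:350,180:380,::-1],None,fx=2.8,fy=2.8))"
```

```text
tcp [0.5767 0.0653 0.1074] yaw 9.25 goal [0.5788 0.0648 0.108 ] tool mm [-0.9  1.9 -0.6] units [-0.0017  0.0039 -0.0012] dyaw -0.25 rz 0.0007
[ 0.92140777 -0.8335519  -0.67701979] 14.3333
```

View pics/h.png

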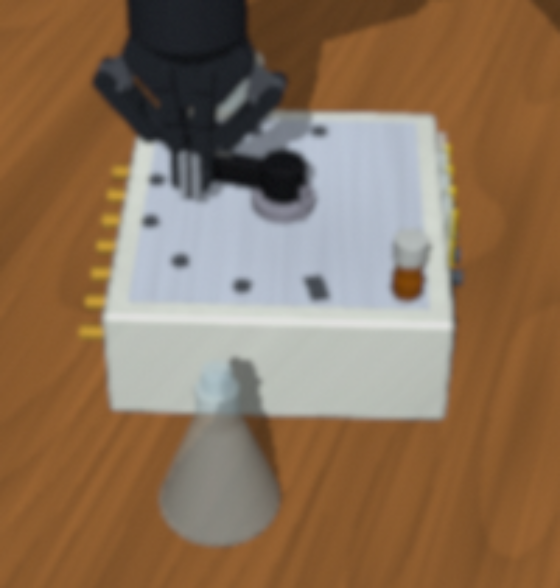

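The lever has snapped past and now heads toward stud 4, with its tip around (180,158). I'll back off, lift clear and verify.

>>> servo_tool(commands=[0.015,0,0,0,0,0,-1,0.005,0,-0.02,0,0,0,-1,0,0,-0.05,0,0,0,-1,0,0,-0.06,0,0,0,-1,0,0,-0.06,0,0,0,-1,0,0,-0.05,0,0,0,-1,0.05,0,-0.02,0,0,0,-1,0.07,0,0,0,0,0,-1,0.07,0,0,0,0,0,-1,0.07,0,0,0,0,0,-1,0.07,0,0,0,0,0,-1,0.03,0,0,0,0,0,-1])

```text
t: 15.38
tcp_pos: [0.5449, 0.2572, 0.2381]
tool_rot: [0.647, 0.762, 0.001, -0.001]
force: [-0.3, -0.5, 0.7]
finger_gap: -0.003
gripper_force: 0.0
```

```bash
python3 -c "
from h import *
s=manip.snapshot('top');cv2.imwrite('pics/i.png',cv2.resize(s['img'][140:300,170:380,::-1],None,fx=3.75,fy=3.75))"
```

```text
(no output)
```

View pics/i.png

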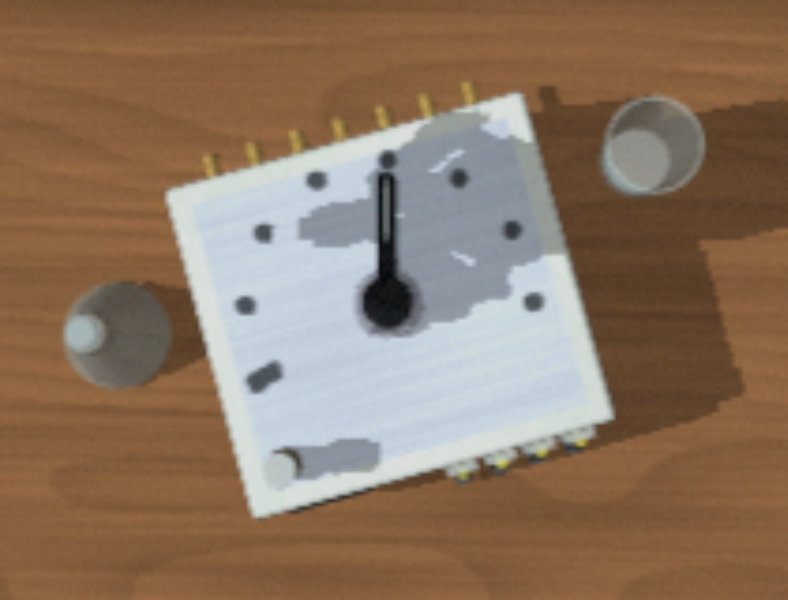

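The lever points at (388,160), the fourth round stud after the bar. The unit, vial, flask and beaker sit at the same pixels as at the start.

```bash
python3 -c "
from station import manip
print(manip.sign_off())"
```

```text
the job is handed in; nothing more can be done
None
```

I turned the lever back to its stop at the bar mark, let it rest there, then turned it four clicks clockwise. It now sits at the fourth stud, the unit, glassware and vial look unmoved in the last top picture, and the job is handed in (no verdict was returned).

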